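# Secure the clip box and present it on the desk caddy

### The job

On the rotating desk caddy, first swing the turnbutton fully across the shut lid of the clip box so that the lid is secured. Then turn the carousel until the clip box faces the front, centred over the tongue of the caddy's foot, and finish there with the gripper still firmly holding the carousel, so that it stands still for me to label the box; do not let go. Leave the mug, the stapler and the note block where they are.

Things in the scene. Friction and masses are not known exactly. Their poses are not given: they have to be found in the camera images.
- caddy_base: Light wooden foot of the rotary desk caddy, fixed to the desk: a disc 190 mm across, 22 mm high, under the carousel, with one tongue (26 mm wide, 18 mm high) reaching 160 mm from the centre, which marks the front. Origin on the carousel's axis at desk level; x axis points along the tongue to the front (roughly away from the robot), z up.
- front_tongue (a point): Upper outer end of the tongue, 160 mm from the axis, 18 mm above the desk.
- carousel: White plastic turntable, 0.6 to 1.2 kg; deck 236 mm across, 8 mm thick. Origin on its vertical axis (the foot's) under the deck, 24 mm above the desk. Its x axis points to the clip box; it faces front when this lies along the foot's x axis. It may be turned either way and stays where left: friction about 0.15 N m, no spring or click stops. On its axis stands a column with the bar handle.
- clip_lid (a point): Centre of the top of the clip box's shut metal lid, 90 mm from the axis, 86 mm above the desk. The clip box is the only compartment with a lid (and the turnbutton): a block 72 mm radially (42 to 114 mm from the axis), 70 mm wide. The lid does not move.
- marker_cup (a point): Centre of the marker cup's rim, across from the clip box (82 mm from the axis), 56 mm across, 107 mm above the desk; three felt markers in it reach 132 mm. At the carousel's +y is a low square tray with a paper block, at -y a low round dish with an eraser, both below 67 mm. All of these are fixed to the carousel.
- handle (a point): Top centre of the bar handle on the carousel's axis, 142 mm above the desk. The bar is 50 mm long along the carousel's x axis (towards the clip box), 16 mm thick along its y, 36 mm tall; free space on both flat sides. Pinched across its thickness and turned about the vertical, it turns the carousel.
- box_front (a point): Middle of the clip box's outer face, 114 mm from the axis on the carousel's x axis, 57 mm above the desk.
- turnbutton (a joint): Angle of the steel turnbutton (rad), growing clockwise seen from above: 0 = bar along the rim beside the lid (to the carousel's +y), lid not secured; 1.57 = at its stop, bar pointing outwards (+x) across the lid, secured. It stays where left; friction about 0.015 N m, far less than the carousel's. Pushed on against a stop it takes the carousel along.
- button_pivot (a point): Vertical pivot of the turnbutton at the bar's top face, 56 mm from the carousel's axis on the carousel's x axis, 95 mm above the desk. The bar is 14 mm wide, 8 mm thick, reaches 37 mm from the pivot and lies on top of the clip box.
- button_post (a point): Top centre of the round upright finger post on the turnbutton's free end: 12 mm diameter, standing 27 mm above the bar's top, this point 122 mm above the desk and 30 mm from the pivot. It is pushed or pinched to turn the button.
- mug: White mug, 80 mm across, 92 mm high, handle at its +y; origin under its centre. Bystander.
- stapler: Black stapler, 135 x 34 x 46 mm high; origin under its centre. Bystander.
- note_block: Sticky-note block on a black holder, 100 x 85 x 38 mm high; origin under its centre. Bystander.

How it is judged:
By the outcome, as a careful person would: the job done as asked, in the order asked, and still so for the second after the job is handed in, while the arm keeps its last pose, push and grip.
It also fails if it takes over 64 s, if anything falls off the work surface, if the arm or the gripper's body presses on something with over 40 N, if the wrist force passes 120 N, or if a joint passes its speed limit or range.

### The arm

A 7-joint arm with a two-finger parallel gripper is mounted at the origin on the work surface. World frame = base frame: x ahead of the robot, y to its left, z up, the work surface at z = 0. Lengths are in m, angles in rad, forces in N, time in s.
With the tool pointing down it reaches from about 0.4 to 0.85 m from the base axis. Payload 6.9 kg.
Tool frame: the origin (TCP) lies on the centre line of the jaws, within the pads' length; the fingertips stand 11 mm ahead of it and the grasp point (between the pads) lies 8 mm behind it; z points along the fingers, y is the line along which they close (so a half turn about z gives the same grasp; the last joint's range is limited). The gripper opens to 85 mm and grips with 20 to 120 N. Pads are 22 mm wide; open, the fingers measure 114 mm over their backs; the gripper's body (76 mm by 85 mm) begins 54 mm behind the grasp point. The pads swing forward as they close: fully open they stand 13 mm farther back than shut.
Start: joints at [-1.188, 0.507, -0.238, 1.5, 0.126, 1.149, -0.155], TCP at [0.171, 0.601, 0.242] pointing down, gripper open.
Joint ranges: [-3.08, 3.08], [-0.24, 2.05], [-1.43, 1.35], [0, 2.5], [-1.52, 4.66], [0.17, 1.96], [-2.89, 2.89]. Speed limits (rad/s): [2.39, 2.39, 3.14, 3.14, 3.14, 3.14, 3.14].

### API

Orientations are given as a 3x3 rotation matrix whose columns are the frame's x, y, z axes.
In Python, from cell import * gives the robot as it stands. Calls block until the motion is done:
- move_pose(position, orientation): joint-space move of the TCP to a pose.
- servo_line(position, orientation=None, v=0.15): straight line of the TCP; orientation=None keeps the orientation; v is the mean speed in m/s.
- movej(angles): joint-space move.
- grip(opening, force=None): opening from 0.0 (shut) to 1.0 (fully open); force is the grip in N (None keeps the last); returns when the fingers have stopped.
- pause(seconds).
- ik(position, orientation): joint angles nearest the present ones, or None.
- get_state(): the state.
- snapshot(name): name is "side" or "top" or "wrist"; returns (picture, depth): 480x640x3 uint8, red, green, blue; 480x640 float32, m along the optical axis (not along the pixel's ray), 0 where there is no reading.
- camera_model(name): a dict with "intrinsics" (3x3 intrinsics, pixels), "dist_coeffs" ([k1, k2, p1, p2, k3] as OpenCV has them; the pictures are not rectified), "extrinsics" (4x4, takes a point from world to camera coordinates). Camera axes: x right, y down, z forward; pixel columns grow to the right and rows downward; lengths in m; the calibration is good to about 2 mm. A picture is of the moment at which its call begins: read the wrist's pose just before it. camera_model takes no time and is no camera call; for the wrist camera it gives the pose at the moment of the call.
A pose or a line that the arm cannot do raises IKError and nothing moves.
- job_done(): hands the job in; it is judged then, once.
The state is a dict: "time": time; "joints": joint angles; "qvel": joint speeds; "effort": joint torques, N m; "ee_pos": TCP position; "orientation": TCP orientation; "wrist_force": force on the tool from outside, world axes, zero at the start; "moment": the same for the moment, N m; "finger_gap": opening from 0.0 (shut) to 1.0 (fully open); "grasp_force": force on a finger pad.
Only numpy, scipy, OpenCV 4.12 (cv2) and the standard library are available. Lean on these libraries where they do the work, as an engineer would, in place of code of your own. Each camera call takes 0.05 s, during which the arm holds its last target. There are 200 camera calls.

## Working session

There is one attempt and no reset: what is moved stays moved. The work goes in short steps, each a Python script; the robot and the scene stay as the last script left them, time stands still between calls to the robot, and variables do not carry over. Pictures are saved under pics/ and viewed, at most 10 in all, crops included, and the job is handed in when it is done.

```bash
mkdir -p pics; ls
python3 - <<'E'
from cell import *
import cv2,numpy as np
for n in("top","side"):
    p,d=snapshot(n); np.savez(n+"0.npz",p=p,d=d); cv2.imwrite(f"pics/{n}0.png",p[:,:,::-1])
    m=camera_model(n); print(n,m["intrinsics"],m["dist_coeffs"],m["extrinsics"])
print(get_state())
E
```

```text
pics
top [[609.84541155   0.         314.96541007]
 [  0.         609.84541155 224.1569973 ]
 [  0.           0.           1.        ]] [0.02840979 0.         0.         0.         0.        ] [[ 0.01946354 -0.99954021 -0.02324963  0.05906788]
 [-0.9953705  -0.01718276 -0.09456386  0.59885322]
 [ 0.09412088  0.02498254 -0.99524727  1.37087551]
 [ 0.          0.          0.          1.        ]]
side [[582.96511563   0.         320.61692603]
 [  0.         582.96511563 232.88144228]
 [  0.           0.           1.        ]] [-0.0123791  0.         0.         0.         0.       ] [[-0.84305607 -0.53770161 -0.0115522   0.53457106]
 [-0.40606819  0.65046    -0.64188037  0.27345917]
 [ 0.35265435 -0.53645016 -0.76671777  0.91335974]
 [ 0.          0.          0.          1.        ]]
{'time': 0.1, 'joints': array([-1.18852251,  0.50824643, -0.23750042,  1.50099846,  0.12572841,
        1.14894132, -0.15477473]), 'qvel': array([-0.0007743 , -0.00026569,  0.00057403, -0.00231849,  0.000561  ,
        0.00091284,  0.00060875]), 'effort': array([-3.57714307e-03, -6.21829319e+01, -2.19403490e+00, -2.50204235e+01,
        1.26101795e-02,  7.79421214e-03, -1.04717634e-05]), 'ee_pos': array([0.17076339, 0.60077442, 0.24153197]), 'orientation': array([[-9.61946821e-01,  2.73236490e-01, -3.67346015e-04],
       [ 2.73236727e-01,  9.61945556e-01, -1.56165502e-03],
       [-7.33342687e-05, -1.60260150e-03, -9.99998713e-01]]), 'wrist_force': array([-0.15178822, -0.22031097, -1.1263007 ]), 'moment': array([ 0.03728108, -0.01700687,  0.02573622]), 'grasp_force': 0.0, 'finger_gap': 0.9989998709560125}
```

View pics/top0.png

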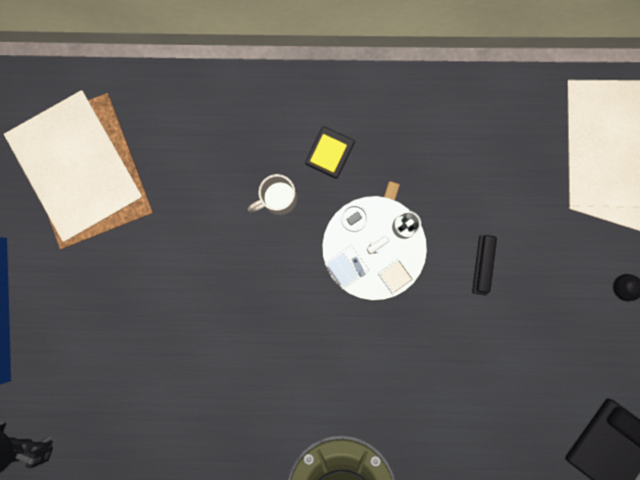

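View pics/side0.png

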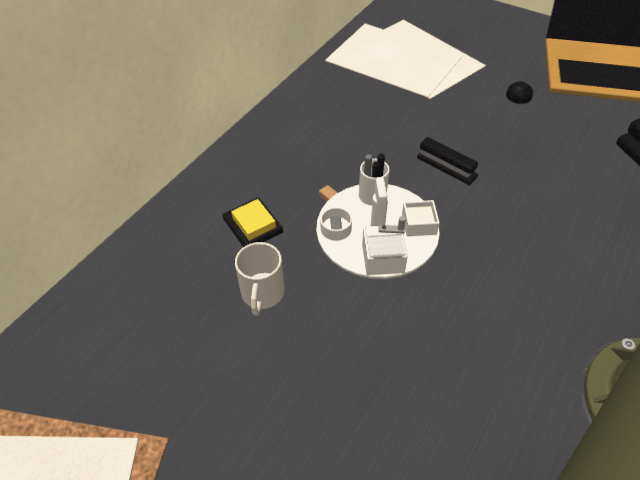

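The top view shows the deck centred at about (375,248), the clip box at (347,267), the marker cup at (406,224) and the tongue at (392,190). The side view confirms it: the box with the post beside its lid, near (385,240). Next I'll measure these from the calibrated depth and rays.

```bash
cat > h.py <<'E'
import numpy as np, cv2
from cell import *
def cloud(n,d,m):
    K=m["intrinsics"];v,u=np.nonzero(d>0);z=d[v,u]
    r=cv2.undistortPoints(np.c_[u,v].astype(np.float64)[:,None],K,np.array(m["dist_coeffs"]))[:,0]
    c=np.c_[r*z[:,None],z];E=np.array(m["extrinsics"])
    return (c-E[:3,3])@E[:3,:3],u,v
def ray(px,m,h):
    E=np.array(m["extrinsics"]);R=E[:3,:3]
    r=cv2.undistortPoints(np.array(px,np.float64).reshape(-1,1,2),m["intrinsics"],np.array(m["dist_coeffs"]))[:,0]
    D=np.c_[r,np.ones(len(r))]@R;C=-R.T@E[:3,3]
    return C+D*((h-C[2])/D[:,2])[:,None]
def circ(P):
    A=np.c_[2*P,np.ones(len(P))];s=np.linalg.lstsq(A,(P**2).sum(1),rcond=None)[0]
    return s[:2],np.sqrt(s[2]+s[:2]@s[:2])
def down(a): # tool y axis (closing) at world angle a, z down
    y=np.array([np.cos(a),np.sin(a),0]);z=np.array([0,0,-1.]);return np.c_[np.cross(y,z),y,z]
E
cat > meas.py <<'E'
from h import *
def run(p,d,n):
    m=camera_model(n);P,u,v=cloud(n,d,m);I=p[v,u].astype(int)
    white=(p.min(2)>120).astype(np.uint8)
    if n=="top":
        cs=cv2.findContours(white[150:340,300:450],cv2.RETR_EXTERNAL,cv2.CHAIN_APPROX_NONE)[0]
        c=max(cs,key=cv2.contourArea)[:,0]+[300,150]
        Q=ray(c,m,.032)[:,:2];k=np.ones(len(Q),bool)
        for _ in range(8):
            o,r=circ(Q[k]);e=np.linalg.norm(Q-o,axis=1)-r;k=abs(e)<max(.002,np.median(abs(e))*1.5)
        print("deck centre",o,"r",r,k.mean())
        hsv=cv2.cvtColor(p,cv2.COLOR_RGB2HSV)
        t=cv2.inRange(hsv,(8,90,80),(25,255,255));t[:165]=0;t[215:]=0;t[:,:370]=0;t[:,415:]=0
        vv,uu=np.nonzero(t);T=ray(np.c_[uu,vv],m,.018)[:,:2];rr=np.linalg.norm(T-o,axis=1)
        print("tongue n",len(T),"maxr",rr.max(),"ang deg",np.degrees(np.arctan2(*(np.mean(T,0)-o)[::-1])))
        np.save("o.npy",o)
    o=np.load("o.npy");R=np.linalg.norm(P[:,:2]-o,axis=1);near=R<.13
    s=near&(abs(P[:,2]-.032)<.004);print(n,"deck z",np.median(P[s,2]),s.sum())
    for nm,lo,hi,a,b in(("handle",.136,.148,0,.035),("cup",.10,.112,.04,.12),("lid",.08,.092,.04,.125),("post",.114,.128,.035,.1)):
        s=near&(P[:,2]>lo)&(P[:,2]<hi)&(R>=a)&(R<b)
        if s.sum()<3: print(n,nm,"few",s.sum());continue
        X=P[s];q=X[:,:2].mean(0);w,V=np.linalg.eigh(np.cov((X[:,:2]-q).T))
        print(n,nm,s.sum(),"c",X.mean(0).round(4),"r",np.linalg.norm(q-o).round(4),"ang",np.degrees(np.arctan2(*(q-o)[::-1])).round(1),"pca",np.degrees(np.arctan2(V[1,1],V[0,1])).round(1),(np.sqrt(w*12)).round(3),"px",u[s].mean().round(),v[s].mean().round())
if __name__=="__main__":
    import sys
    for n in("top","side"):
        f=np.load(n+sys.argv[1]+".npz");run(f["p"],f["d"],n)
E
python3 meas.py 0
python3 -c "
import cv2
a=cv2.imread('pics/top0.png')[185:310,315:435];b=cv2.imread('pics/side0.png')[140:280,305:450]
a=cv2.resize(a,(400,416),interpolation=2);b=cv2.resize(b,(400,386),interpolation=2)
b=cv2.copyMakeBorder(b,0,30,0,0,0);cv2.imwrite('pics/crop0.png',cv2.hconcat([a,b]))"
```

```text
deck centre [ 0.54707453 -0.06547885] r 0.11800948660874212 0.9328859060402684
tongue n 193 maxr 0.16006093807534946 ang deg -16.58839193922924
top deck z 0.032385156991245355 4511
top handle 172 c [ 0.546  -0.0644  0.1424] r 0.0016 ang 136.1 pca 126.9 [0.016 0.05 ] px 377.0 245.0
top cup 142 c [ 0.5904 -0.1274  0.1061] r 0.0756 ang -55.0 pca 126.7 [0.058 0.117] px 406.0 226.0
top lid 927 c [ 0.5039 -0.0042  0.086 ] r 0.0749 ang 125.2 pca 126.6 [0.068 0.14 ] px 348.0 265.0
top post 47 c [ 0.5399 -0.0821  0.122 ] r 0.0181 ang -113.3 pca 137.6 [0.029 0.25 ] px 385.0 248.0
side deck z 0.03250774576812347 4244
side handle 193 c [ 0.5463 -0.0638  0.1415] r 0.0019 ang 115.7 pca 126.6 [0.016 0.051] px 381.0 187.0
side cup 262 c [ 0.5824 -0.1164  0.1057] r 0.062 ang -55.2 pca 138.5 [0.056 0.167] px 376.0 177.0
side lid 1271 c [ 0.5095 -0.0096  0.086 ] r 0.0673 ang 123.9 pca 127.7 [0.068 0.182] px 382.0 236.0
side post 159 c [ 0.5632 -0.1007  0.1215] r 0.0388 ang -65.4 pca 138.6 [0.03  0.226] px 382.0 180.0
```

View pics/crop0.png

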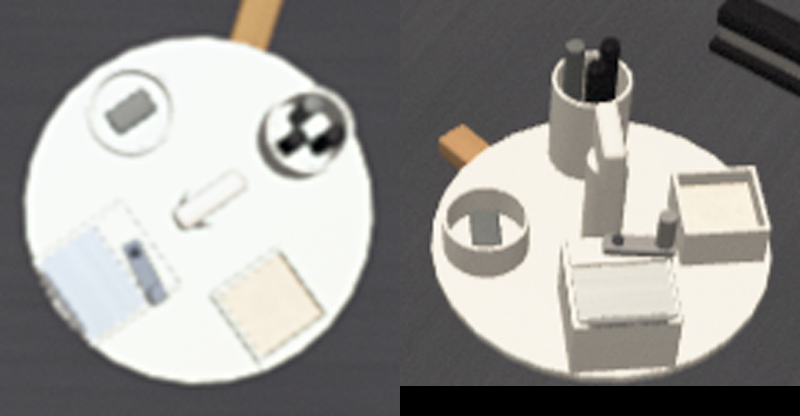

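Crop: in the left view the button's bar lies across the inner end of the box, with its post end at crop (155,290), towards the tray. In the right view the post is at (668,230). The heights and sizes match: handle 16x50 mm at z 0.142, lid at 0.086, tongue reach 0.160. Carousel x is at about 126.7° and the tongue at -16.6°. Next: check the post and the wrist range.

Run:
```python
from h import *
o=np.array([.5465,-.0648]);t=np.radians(126.7);x=np.array([np.cos(t),np.sin(t)]);y=np.array([-x[1],x[0]])
pv=o+.056*x;po=pv+.03*y;print("pred",pv,po)
for n in("top","side"):
    f=np.load(n+"0.npz");P,u,v=cloud(n,f["d"],camera_model(n))
    s=(np.linalg.norm(P[:,:2]-po,axis=1)<.02)&(P[:,2]>.119)&(P[:,2]<.125);print(n,s.sum(),P[s].mean(0),P[s].std(0)*2)
m=camera_model("top");p=np.load("top0.npz")["p"];hsv=cv2.cvtColor(p,cv2.COLOR_RGB2HSV)
k=cv2.inRange(hsv,(8,90,80),(25,255,255));k[:165]=0;k[215:]=0;k[:,:370]=0;k[:,415:]=0
vv,uu=np.nonzero(k);T=ray(np.c_[uu,vv],m,.018)[:,:2];d=np.array([np.cos(np.radians(-16.6)),np.sin(np.radians(-16.6))])
r=(T-o)@d;print("tongue outer pts ang",[np.degrees(np.arctan2(*(T[(r>a)&(r<a+.01)].mean(0)-o)[::-1])).round(2) for a in(.125,.135,.145)])
for nm,q,z in(("post",po,.2),("post",po,.115),("handle",o,.2),("handle",o,.12)):
  for a in range(-180,181,30):
    j=ik([*q,z],down(np.radians(a)));print(nm,z,a,None if j is None else np.round(j,2)) if z<.15 or a%90==0 else 0
```

```text
pred [ 0.51303299 -0.01990056] [ 0.48897972 -0.03782932]
top 17 [ 0.48638185 -0.0333605   0.12205772] [0.00570869 0.00676361 0.00366047]
side 34 [ 0.48764161 -0.03448136  0.12222522] [0.0061365  0.00680655 0.00275765]
tongue outer pts ang [np.float64(-16.88), np.float64(-16.85), np.float64(-16.64)]
post 0.2 -180 [-0.69  0.58  1.15  1.92 -0.61  1.05 -2.42]
post 0.2 -90 [-0.45  0.41  0.68  1.92 -0.32  0.92 -1.18]
post 0.2 0 [-0.22  0.36  0.34  1.91 -0.15  0.89  0.19]
post 0.2 90 [-0.08  0.34  0.14  1.91 -0.06  0.89  1.67]
post 0.2 180 [-0.69  0.58  1.15  1.92 -0.61  1.05 -2.42]
post 0.115 -180 [ 0.32  0.48 -0.42  2.02  0.29  0.71  2.86]
post 0.115 -150 [-0.65  0.74  1.15  2.03 -0.85  0.96 -1.66]
post 0.115 -120 [-0.57  0.64  0.95  2.03 -0.71  0.84 -1.3 ]
post 0.115 -90 [-0.36  0.52  0.58  2.03 -0.42  0.72 -1.09]
post 0.115 -60 [-0.3   0.5   0.48  2.02 -0.35  0.7  -0.65]
post 0.115 -30 [-0.24  0.48  0.38  2.02 -0.28  0.68 -0.2 ]
post 0.115 0 [-0.17  0.47  0.28  2.02 -0.2   0.67  0.25]
post 0.115 30 [-0.11  0.46  0.19  2.02 -0.14  0.67  0.7 ]
post 0.115 60 [-0.04  0.46  0.1   2.02 -0.07 
[... 618 characters left out ...]
 [-0.56  0.81  1.15  1.87 -0.86  1.06 -1.67]
handle 0.12 -120 [-0.49  0.71  0.95  1.87 -0.71  0.95 -1.3 ]
handle 0.12 -90 [-0.3   0.59  0.58  1.87 -0.43  0.81 -1.06]
handle 0.12 -60 [-0.25  0.57  0.5   1.87 -0.37  0.8  -0.6 ]
handle 0.12 -30 [-0.19  0.55  0.4   1.87 -0.3   0.78 -0.15]
handle 0.12 0 [-0.12  0.54  0.3   1.87 -0.22  0.77  0.3 ]
handle 0.12 30 [-0.06  0.53  0.2   1.87 -0.15  0.76  0.75]
handle 0.12 60 [ 0.    0.52  0.11  1.86 -0.08  0.76  1.2 ]
handle 0.12 90 [ 0.06  0.52  0.02  1.86 -0.01  0.76  1.66]
handle 0.12 120 [ 0.15  0.52 -0.12  1.86  0.09  0.76  2.08]
handle 0.12 150 [ 0.26  0.53 -0.29  1.86  0.2   0.78  2.49]
handle 0.12 180 [-0.56  0.81  1.15  1.87 -0.86  1.06 -2.19]
```

```bash
python3 - <<'E'
from h import *
o=np.array([.5465,-.0648]);t=np.radians(126.7);pv=o+.056*np.array([np.cos(t),np.sin(t)])
pos=lambda b,z:[*(pv+.0298*np.array([np.cos(b),np.sin(b)])),z]
b=np.radians(208.5)
T=lambda s:print(s,round(get_state()["time"],2),get_state()["ee_pos"].round(4),get_state()["wrist_force"].round(1))
move_pose(pos(b,.2),down(b-np.pi/2));T("above")
grip(.5,20)
servo_line(pos(b,.2),down(b-np.pi/2-.1));T("rot .1")
servo_line(pos(b,.2),down(b-np.pi/2));T("rot back")
servo_line(pos(b,.109),v=.1);T("down")
grip(.22,20);T("cage");print(get_state()["finger_gap"],get_state()["grasp_force"])
for a in np.linspace(b,t-np.radians(8),8)[1:]:
    servo_line(pos(a,.109),down(a-np.pi/2),v=.04)
    T(np.degrees(a).round(0))
grip(.5);servo_line(pos(a,.2),v=.15);T("up")
servo_line([.40,.15,.3],v=.3);T("away")
for n in("top","side"):
    p,d=snapshot(n); np.savez(n+"1.npz",p=p,d=d); cv2.imwrite(f"pics/{n}1.png",p[:,:,::-1])
a=cv2.imread('pics/top1.png')[185:310,315:435];b=cv2.imread('pics/side1.png')[140:280,305:450]
a=cv2.resize(a,(400,416),interpolation=2);b=cv2.resize(b,(400,386),interpolation=2)
b=cv2.copyMakeBorder(b,0,30,0,0,0);cv2.imwrite('pics/crop1.png',cv2.hconcat([a,b]))
E
python3 meas.py 1
```

```text
above 2.62 [ 0.4871 -0.0333  0.2   ] [-0.2  1.2 -0.1]
rot .1 3.36 [ 0.4868 -0.0341  0.2   ] [-0.5  0.3 -0.1]
rot back 3.61 [ 0.4868 -0.0341  0.2   ] [ 0.1 -0.8 -0. ]
down 4.67 [ 0.4872 -0.0342  0.1095] [-0.4 -0.8  0.1]
cage 5.03 [ 0.487  -0.0341  0.1092] [-0.2 -0.2 -0.2]
0.21983049517252384 0.0
196.0 5.4 [ 0.4844 -0.0279  0.109 ] [1.5 0.3 0. ]
183.0 5.78 [ 0.4833 -0.0215  0.109 ] [-1.1  0.2  0.2]
170.0 6.15 [ 0.4837 -0.0149  0.109 ] [ 0.2  0.  -0.2]
157.0 6.53 [ 0.4855 -0.0086  0.109 ] [ 0.2  0.6 -0.1]
144.0 6.9 [ 0.4887 -0.0027  0.109 ] [ 0.2 -0.3  0.1]
132.0 7.28 [0.4931 0.0022 0.109 ] [-0.5 -0.  -0.4]
119.0 7.65 [0.4985 0.006  0.1089] [ 0.2 -0.3 -0.1]
up 8.77 [0.4983 0.0065 0.1994] [-0.5 -0.8  1.1]
away 9.58 [0.4    0.1492 0.2992] [ 0.2 -0.6  0.5]
deck centre [ 0.54709815 -0.0654782 ] r 0.1180403775638542 0.9328859060402684
tongue n 195 maxr 0.16003817627230646 ang deg -16.53870854853697
top deck z 0.032476661902932434 4483
top handle 170 c [ 0.546  -0.0643  0.1418] r 0.0016 ang 132.8 pca 126.6 [0.016 0.049] px 377.0 245.0
top cup 145 c [ 0.5893 -0.1254  0.1062] r 0.0733 ang -54.9 pca 126.5 [0.057 0.127] px 405.0 226.0
top lid 932 c [ 0.5034 -0.0063  0.0861] r 0.0736 ang 126.4 pca 126.1 [0.071 0.141] px 348.0 265.0
top post 48 c [ 0.5406 -0.0589  0.1227] r 0.0092 ang 134.4 pca 125.6 [0.024 0.287] px 374.0 248.0
side deck z 0.032479313007046776 3194
side handle 87 c [ 0.555  -0.0742  0.1419] r 0.0118 ang -47.9 pca 119.3 [0.015 0.03 ] px 379.0 182.0
side cup 229 c [ 0.5951 -0.1266  0.1059] r 0.0777 ang -51.9 pca 111.0 [0.057 0.066] px 373.0 171.0
side lid 969 c [ 0.5097 -0.008   0.0859] r 0.0686 ang 123.1 pca 127.6 [0.076 0.192] px 382.0 237.0
side post 109 c [ 0.5944 -0.1282  0.1215] r 0.0786 ang -53.0 pca -174.0 [0.034 0.035] px 374.0 164.0
```

View pics/crop1.png

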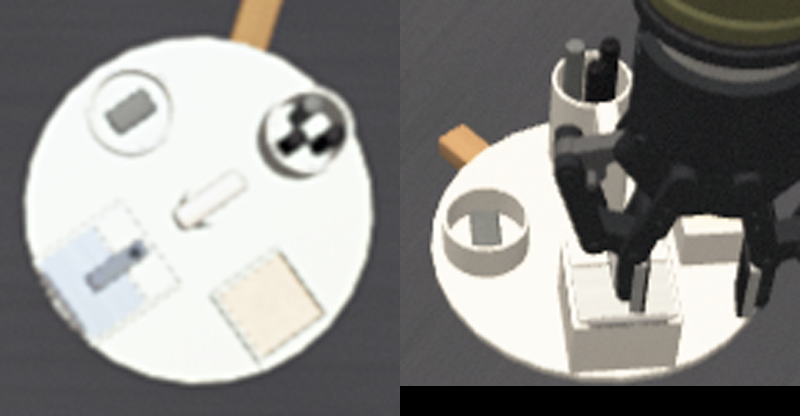

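The bar now points outwards across the lid, running from crop (140,250) to (92,285), parallel to the handle. The carousel hasn't moved (126.5°). I'll measure the post exactly.

Run:
```python
from h import *
o=np.array([.5463,-.0645]);t=np.radians(126.6);x=np.array([np.cos(t),np.sin(t)]);y=np.array([-x[1],x[0]])
f=np.load("top1.npz");P,u,v=cloud("top",f["d"],camera_model("top"))
for lo,hi in((.118,.126),(.091,.099)):
    s=(np.linalg.norm(P[:,:2]-o-.075*x,axis=1)<.04)&(P[:,2]>lo)&(P[:,2]<hi);Q=P[s,:2]-o
    print(s.sum(),"carousel xy",(Q@x).mean(),(Q@y).mean(),"slope deg",np.degrees(np.polyfit(Q@x,Q@y,1)[0]))
```

```text
22 carousel xy 0.0862186893060997 -0.0005917913467613996 slope deg -4.678276876924113
123 carousel xy 0.07013552188945509 -0.0013854821173135297 slope deg 1.0045908482034176
```

The post sits at (86.2, -0.6) mm in the carousel frame, so the button is at its stop. Now I'll pinch the handle and turn.

Run:
```python
from h import *
o=[.5465,-.065];c=np.radians(36.6)
def T(s):
    g=get_state();print(s,round(g["time"],2),g["ee_pos"].round(4),"F",g["wrist_force"].round(1),"Mz",g["moment"][2].round(2),"gap",round(g["finger_gap"],3),"gf",round(g["grasp_force"],1))
j=ik([*o,.22],down(c));print(j.round(2))
servo_line([.45,.05,.3],v=.3)
grip(.7);move_pose([*o,.22],down(c));T("above")
servo_line([*o,.118],v=.1);T("down")
grip(0,60);T("grip")
g0=get_state()["orientation"]
end=np.radians(-106.7)
for i,a in enumerate(np.linspace(c,end,21)[1:]):
    servo_line([*o,.118],down(a),v=.1)
    if i%4==3 or i==0:T(np.degrees(a).round(1))
    if np.linalg.norm(get_state()["wrist_force"])>40:print("stop");break
print(get_state()["joints"].round(2))
for n in("top","side"):
    p,d=snapshot(n); np.savez(n+"2.npz",p=p,d=d); cv2.imwrite(f"pics/{n}2.png",p[:,:,::-1])
a=cv2.imread('pics/top2.png')[165:310,305:445];b=cv2.imread('pics/side2.png')[140:280,305:450]
a=cv2.resize(a,(400,416),interpolation=2);b=cv2.resize(b,(400,416),interpolation=2)
cv2.imwrite('pics/crop2.png',cv2.hconcat([a,b]))
R=get_state()["orientation"];print("tool y deg",np.degrees(np.arctan2(R[1,1],R[0,1])))
```

```text
[-0.35  0.48  0.65  1.74 -0.33  1.04  1.05]
above 11.23 [ 0.5463 -0.0644  0.2198] F [0.3 0.7 0.4] Mz 0.01 gap 0.7 gf 0.0
down 12.4 [ 0.5469 -0.0651  0.1186] F [-0.3 -0.7  0.2] Mz 0.03 gap 0.695 gf 0.0
grip 12.83 [ 0.547  -0.0648  0.1189] F [-0.7  0.9  6.2] Mz 0.02 gap 0.278 gf 58.6
29.4 13.11 [ 0.5471 -0.0648  0.1189] F [-0.4  1.1  5.7] Mz -0.19 gap 0.279 gf 59.2
7.9 13.93 [ 0.5475 -0.0646  0.1189] F [0.6 2.  6.9] Mz -0.11 gap 0.278 gf 59.4
-20.7 15.03 [ 0.548  -0.0647  0.1189] F [2.8 2.8 5.8] Mz -0.15 gap 0.282 gf 59.6
-49.4 16.13 [ 0.5484 -0.065   0.1189] F [4.4 1.2 4.9] Mz -0.15 gap 0.281 gf 59.7
-78.0 17.23 [ 0.5486 -0.0655  0.1189] F [6.3 0.4 4.8] Mz -0.18 gap 0.284 gf 59.8
-106.7 18.33 [ 0.5486 -0.066   0.1189] F [ 7.3 -1.3  4.4] Mz -0.14 gap 0.275 gf 59.8
[-0.59  0.87  1.24  1.87 -0.93  1.12 -0.85]
tool y deg -106.54822015327264
```

View pics/crop2.png

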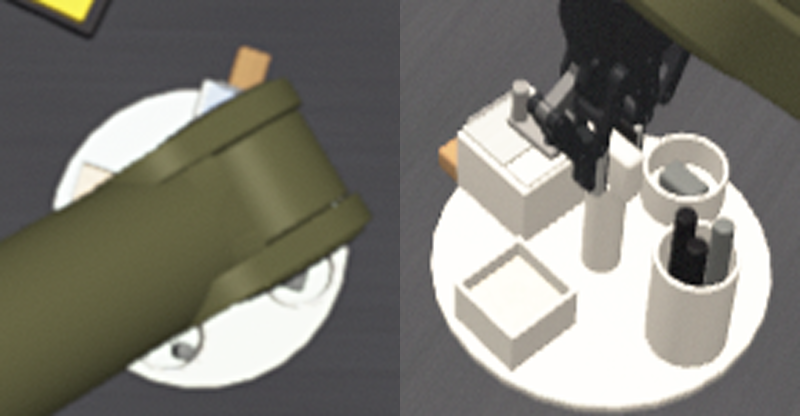

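The box now stands over the tongue, with its left edge at crop (460,125) beside the tongue end at (447,155). The bar is still across the lid, and the gripper holds the handle. I'll measure the facing angle from the side view (cup, post, tray) against the tongue.

Run:
```python
from h import *
o=np.array([.5468,-.065]);m=camera_model("side");f=np.load("side2.npz");P,u,v=cloud("side",f["d"],m);p=f["p"][v,u].astype(int)
ang=lambda q:np.degrees(np.arctan2(q[1],q[0]))
C0=P[:,:2]-o
# baseline: same features at shot 0
for k in("0","2"):
    f=np.load(f"side{k}.npz");P,u,v=cloud("side",f["d"],m);L=P[:,:2]-o
    t=np.radians(126.6 if k=="0" else -16.7);x=np.array([np.cos(t),np.sin(t)]);y=np.array([-x[1],x[0]]);a,b=L@x,L@y
    s=(abs(P[:,2]-.106)<.003)&(abs(np.hypot(a+.082,b)-.0265)<.006);q,r=circ(np.c_[a,b][s]);print(k,"cup",s.sum(),q,r,"yaw err",ang(-q))
    s=(abs(P[:,2]-.122)<.0025)&(np.hypot(a-.086,b)<.012);print("post",s.sum(),a[s].mean(),b[s].mean(),ang([a[s].mean(),b[s].mean()]))
    s=(abs(P[:,2]-.086)<.002)&(a>.05)&(a<.112)&(abs(b)<.05);print("lid b range",np.percentile(b[s],[1,99]),s.sum())
    s=(abs(P[:,2]-.032)<.002);q,r=circ(P[s&(np.hypot(a,b)>.1155)&(np.hypot(a,b)<.121)][:,:2]);print("deck",q,r)
    w=(P[:,2]>.1395)&(np.hypot(a,b)<.03);pc=np.c_[a,b][w];W,V=np.linalg.eigh(np.cov(pc.T));print("handle",w.sum(),pc.mean(0),np.degrees(np.arctan(V[1,1]/V[0,1])),np.sqrt(12*W))
    # tongue
    h=cv2.cvtColor(f["p"],cv2.COLOR_RGB2HSV)[v,u];s=(h[:,1]>90)&(h[:,0]>5)&(h[:,0]<25)&(P[:,2]>.0155)&(P[:,2]<.021)&(a*0+np.hypot(a,b)<.165)&(np.hypot(a,b)>.12)
    g=L[s];print("tongue",s.sum(),ang(g.mean(0)),np.hypot(*g.T).max())
```

```text
0 cup 114 [-0.08303404  0.00085308] 0.026359131993283467 yaw err -0.5886267206559354
post 0 nan nan nan
lid b range [-0.03119735  0.03098975] 717
deck [ 0.54704999 -0.06577005] 0.11679874042070837
handle 168 [-5.25469144e-04 -9.39590946e-05] 0.2029823453271541 [0.01522947 0.04879117]
tongue 125 -16.651662303225223 0.15941300646889622
2 cup 149 [-8.10833639e-02  9.20799642e-05] 0.02637072088130602 yaw err -0.06506625781175741
post 27 0.08558395150901965 -0.001334431204280607 -0.8932875813628846
lid b range [-0.0147677   0.03001511] 299
deck [ 0.54712151 -0.06565287] 0.11669477902228206
handle 831 [-0.00816301  0.0058123 ] 84.51541236504895 [0.02576206 0.05691336]
tongue 27 -14.246003393250588 0.15982797458363454<stdin>:10: RuntimeWarning: Mean of empty slice.
  ret = ret.dtype.type(ret / rcount)
```

The yaw is within about 0.5° of the tongue, the button is still at its stop, and the grip is firm at 60 N. I'm handing the job in.

```bash
python3 -c "
from cell import *
pause(.3);s=get_state();print(s['time'],s['grasp_force'],s['wrist_force']);print(job_done())"
```

```text
18.7333 59.75470304489136 [ 7.23330184 -0.98665612  3.59545378]
the job is handed in; nothing more can be done
None
```

I swung the turnbutton to its stop across the lid, turned the clip box to the front (within about 0.5° of the tongue), and handed in at 18.7 s with the gripper still holding the handle at 60 N; nothing I commanded went near the mug, stapler or note block, but I did not re-measure them.

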